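# Set out the model of a memorial square

## Task

On the sculptor's plywood model board, where the arch and the round basin are already glued down, stand the square pedestal midway between the arch and the basin and stand the little figure upright in the middle of the pedestal's top. Stand the obelisk straight behind the basin and the little garden bench straight in front of the arch and parallel to it, each 9 cm from it, centre to centre (the board's front edge is the one nearest the robot, and front and back go square to that edge). Do not tip any piece over or push the jar and the brass bust about, and leave everything standing free.

Things in the scene. Friction and masses are not known exactly. Their poses are not given: they have to be found in the camera images.
- board: The fixed plywood model board, 280 mm deep (its x) by 290 mm wide (its y), 12 mm thick, lying on the worktop, turned by up to about 12 degrees. Origin: centre of its underside. Its x axis points from its front edge (nearest the robot) straight to its back edge, y to the left, z up. Arch and basin stand on it 190 mm apart, left and right of its centre (which is which varies), their centres on the board's own y axis, so the middle between them is the board's centre.
- arch: White plaster gateway fixed on the board: two square posts under a lintel, 86 mm wide (y), 36 mm deep (x), 75 mm high. Origin: centre of its underside, on the board's top. Its axes are parallel to the board's.
- basin: White plaster round open basin with a small spout post in the middle, fixed on the board: 74 mm across, 24 mm high (post 26 mm). Origin: centre of its underside, on the board's top. Its axes are parallel to the board's.
- pedestal_c (a point): Loose plaster pedestal, a plain block 54 x 54 mm and 50 mm high (with 1 mm mouldings top and bottom), about 0.16 kg, starting upright on the worktop beside the board. The point is its centre, 25 mm above its underside; x and y run square to its sides, z up.
- obelisk_c (a point): Loose plaster obelisk, 92 mm high: foot 48 x 48 x 12 mm, above it a square shaft 30 x 30 mm up to 76 mm, then a pointed tip; about 0.1 kg, upright on the worktop beside the board. The point is on its axis 45 mm above its underside; x and y run square to its sides, z up.
- bench_c (a point): loose plaster garden bench of the model, 80 mm long (its y), 28 mm wide (its x), 32 mm high: a 14 mm thick seat slab on two legs; about 0.07 kg, on the worktop beside the board. The point is its centre, 16 mm above its underside; z up.
- figure_c (a point): Loose terracotta standing figure, 85 mm high, on a round foot 40 mm across and 8 mm thick; robed body about 27 mm across between 30 and 56 mm above its underside, with small folded arms on its -x side reaching 18 mm from the axis at 37 to 60 mm above its underside (seen only, nothing to bump), head above; about 0.09 kg, upright beside the board. The point is on its axis 42.5 mm above its underside; z up.
- jar: Bystander: amber glass jar with a steel cap, 52 mm across, 75 mm high, standing on the worktop to the left behind. Origin: centre of its underside. Leave alone.
- bust: Bystander: small brass bust on a 44 mm square marble foot, 87 mm high, standing on the worktop to the right behind. Origin: centre of its underside. Leave alone.

How it is judged (in metres and radians):
At the end, for the whole second after the job is handed in: On the board: pedestal within 13 mm (each way) of midway between arch and basin; figure on it within 11 mm; obelisk 90 mm straight behind basin, bench 90 mm straight in front of arch, each within 15 mm; bench parallel within 0.2 rad; all upright within 0.12 rad, at rest (x of pedestal_c in the frame of board between -0.013 and 0.013 m and y of pedestal_c in the frame of board between -0.013 and 0.013 m and z of pedestal_c in the frame of board between 0.032 and 0.042 m and x of obelisk_c in the frame of basin between 0.075 and 0.105 m and y of obelisk_c in the frame of basin between -0.015 and 0.015 m and z of obelisk_c in the frame of basin between 0.04 and 0.05 m and x of bench_c in the frame of arch between -0.105 and -0.075 m and y of bench_c in the frame of arch between -0.015 and 0.015 m and z of bench_c in the frame of arch between 0.011 and 0.021 m and angle between the y axis of bench_c and the y axis of arch, either way round below 0.2 rad and horizontal distance between figure_c and pedestal_c below 0.011 m and z of figure_c in the frame of pedestal_c between 0.0625 and 0.0725 m and angle between each of pedestal_c, obelisk_c, bench_c, figure_c's own z axis and vertical below 0.12 rad and linear speed of each of pedestal, obelisk, bench, figure below 0.02 m/s and angular speed of each of pedestal, obelisk, bench, figure below 0.2 rad/s); the robot touches nothing.
It fails at once if a model piece is tipped over (more than 0.6 rad) (angle between any of pedestal_c, obelisk_c, bench_c, figure_c's own z axis and vertical above 0.6 rad).
It fails at once if the jar or the bust is pushed more than 20 mm or knocked over (distance of any of jar, bust from where it was at the start of the episode above 0.02 m or angle between any of jar, bust's own z axis and vertical above 0.5 rad).
It also fails if it takes over 128 s, if anything falls off the work surface, if the arm or the gripper's body presses on something with over 40 N, if the wrist force passes 120 N, or if a joint passes its speed limit or range.

## Robot

A 7-joint arm with a two-finger parallel gripper is mounted at the origin on the work surface. World frame = base frame: x ahead of the robot, y to its left, z up, the work surface at z = 0. Lengths are in mm, angles in degrees, forces in N, time in s.
With the tool pointing down it reaches from about 375 to 925 mm from the base axis. Payload 3.1 kg.
Tool frame: the origin (TCP) lies at the very end of the fingers, on their centre line; the grasp point (between the pads) lies 19 mm behind it; z points along the fingers, y is the line along which they close (so a half turn about z gives the same grasp; the last joint's range is limited). The gripper opens to 85 mm and grips with 20 to 120 N. Pads are 22 mm wide; open, the fingers measure 114 mm over their backs; the gripper's body (76 mm by 85 mm) begins 54 mm behind the grasp point. The pads swing forward as they close: fully open they stand 13 mm farther back than shut.
Start: joints at [-77.624, 21.939, 2.515, 91.553, -1.026, 66.532, -2.859], TCP at [200.616, 618.269, 231.269] pointing down, gripper open.
Joint ranges: [-149.38, 149.38], [-23.57, 123.04], [-84.95, 90], [0, 143.3], [-89.99, 269.99], [3.08, 112.72], [-163.45, 163.45]. Speed limits (degrees/s): [159.86, 159.86, 180, 180, 180, 180, 180].

## Interface

Orientations are given as [roll, pitch, yaw] about the fixed x, y, z axes, in that order (R = Rz(yaw) Ry(pitch) Rx(roll)).
In Python, from workcell import robot, cams gives the robot as it stands.
- The arm moves only by the shell command python3 -m jog 'ROWS'. ROWS is JSON, a list of rows, each an object with "dp": the shift along the tool's x, y, z each as a share of 0.25 m, from -1 to 1, a list of three; "twist": the turn, a rotation vector about the tool's x, y, z each as a share of 45 degrees, from -1 to 1, a list of three; "claw": the opening, from 0 (shut) to 1 (fully open). In form: [{"dp": [dx, dy, dz], "twist": [ax, ay, az], "claw": claw}, ...]. A call has 1 to 10 rows; each row is the pose to reach, as a shift and turn from the pose commanded when the call began, along the tool's axes at that moment; what a row does not reach only later rows make up. A row lasts 1/8 s, in which the tool goes at most 62.5 mm and 10.7 degrees, less where a joint would pass 70% of its speed; a pose out of reach is approached as far as the arm can. A call with a number of a shift or a turn outside -1 to 1 is refused whole. A call with a gripper value outside its range is refused whole. The fingers move at their own pace and stop on an object; the grip force is fixed at half the most. Time passes only in rows, so rows that repeat a pose let the fingers close. It gives the time, the measured TCP pose, the force, the opening and the grip force at its end, in the units of the state.
- robot.state(): the state, without advancing time (a new reading comes with each control period).
- cams.snapshot(name): name is "side" or "top" or "wrist"; returns the picture (480x640x3 uint8, red, green, blue); there is no depth.
- cams.get_calibration(name): a dict with "intrinsics" (3x3 intrinsics, pixels), "k1" (the pictures are not rectified: a ray, as slopes to the right and down, at radius r is drawn at 1 + k1 r^2 times it, then the intrinsics apply), "R" (3x3) and "t" (3): a world point X has camera coordinates R X + t. Camera axes: x right, y down, z forward; pixel columns grow to the right and rows downward; lengths in mm; the calibration is good to about 2 mm. A picture is of the moment at which its call begins: read the wrist's pose just before it. get_calibration takes no time and is no camera call; for the wrist camera it gives the pose at the moment of the call.
- robot.close_job(): hands the job in; it is judged then, once.
Trained networks look in the newest picture that a camera, given by its name, has taken for a name from the list of things; names that differ only in an ending like _2 or _b are one class to them, and where a whole thing is asked for, a point or a joint stands for the part that bears it (a point fixed in the world has none). Each returns a list of dicts, best first, with "score" (0 to 1); they miss things now and then, are a little off and sometimes report something else, mostly with a low value. They report only what shows in the picture. A call takes as long as a camera call.
- cams.find_in(camera, target): "pixel" ([column, row] in pixels, amid what is visible of it).
The state is a dict: "t": time; "joint_pos": joint angles; "qd": joint speeds; "effort": joint torques, N m; "ee_pos": TCP position; "tcp_rot": TCP orientation; "force": force on the tool from outside, world axes, zero at the start; "torque": the same for the moment, N m; "finger_gap": finger opening in mm; "finger_force": force on a finger pad.
Only numpy, scipy, OpenCV 4.12 (cv2) and the standard library are available. Lean on these libraries where they do the work, as an engineer would, in place of code of your own. Each camera call takes 0.05 s, during which the arm holds its last target. There are 200 camera calls.

## Working session

There is one attempt and no reset: what is moved stays moved. The work goes in short steps, Python scripts to look and compute and a shell command to move; the robot and the scene stay as the last step left them, time stands still between calls to the robot, and variables do not carry over. Pictures are saved under pics/ and viewed, at most 14 in all, crops included, and the job is handed in when it is done.

```bash
mkdir -p pics; cat > h.py <<'E'
import numpy as np, cv2
from workcell import robot, cams
def cal(n):
    c=cams.get_calibration(n); return np.array(c["intrinsics"]),c["k1"],np.array(c["R"]),np.array(c["t"]).ravel()
def ray(n,px,c=None):
    K,k1,R,t=c or cal(n)
    d=np.array([k1,0,0,0,0],float)
    u=cv2.undistortPoints(np.array([[px]],float),K,d).ravel()
    return -R.T@t, R.T@np.array([u[0],u[1],1])
def at(n,px,z,c=None):
    o,d=ray(n,px,c); return o+d*(z-o[2])/d[2]
def proj(n,X,c=None):
    K,k1,R,t=c or cal(n)
    return cv2.projectPoints(np.array(X,float).reshape(-1,3),cv2.Rodrigues(R)[0],t,K,np.array([k1,0,0,0,0],float))[0].reshape(-1,2)
def snap(n,f):
    im=cams.snapshot(n); cv2.imwrite(f'pics/{f}.png',im[:,:,::-1]); return im
E
python3 - <<'E'
from h import *
H=dict(board=12,arch=87,basin=36,pedestal_c=50,obelisk_c=92,bench_c=32,figure_c=85,jar=75,bust=87)
for n in ['top','side']:
    snap(n,n+'0'); print(n,(-cal(n)[2].T@cal(n)[3]).round())
    for k,h in H.items():
        for r in cams.find_in(n,k)[:2]: print(n,k,r['score'],np.round(r['pixel']),at(n,r['pixel'],h/2).round())
s=robot.state();print(s['t'],s['ee_pos'],s['tcp_rot'])
E
```

```text
top [ 436.  -14. 1071.]
top board 0.72 [327. 239.] [543. -37.   6.]
top arch 0.82 [365. 238.] [ 543. -125.   44.]
top basin 0.67 [286. 229.] [566.  65.  18.]
top pedestal_c 0.6 [455. 289.] [ 423. -345.   25.]
top obelisk_c 0.71 [462. 223.] [ 580. -358.   46.]
top bench_c 0.95 [173. 292.] [411. 337.  16.]
top figure_c 0.49 [155. 229.] [564. 378.  42.]
top jar 0.62 [171. 180.] [685. 345.  38.]
side [423. 965. 597.]
side board 0.81 [315. 262.] [546.  -5.   6.]
side arch 0.95 [323. 222.] [ 544. -131.   44.]
side basin 0.56 [304. 271.] [563.  54.  18.]
side pedestal_c 0.92 [372. 194.] [ 432. -361.   25.]
side obelisk_c 0.71 [322. 189.] [ 571. -328.   46.]
side obelisk_c 0.39 [325. 221.] [ 540. -134.   46.]
side bench_c 0.56 [364. 370.] [422. 333.  16.]
side figure_c 0.59 [269. 379.] [564. 402.  42.]
side jar 0.82 [204. 349.] [685. 344.  38.]
side bust 0.77 [286. 189.] [ 670. -319.   44.]
1.0 [200.63387904 618.27451144 231.30627474] [ 1.79998695e+02 -6.49180961e-04  1.62021345e+02]
```

View pics/top0.png

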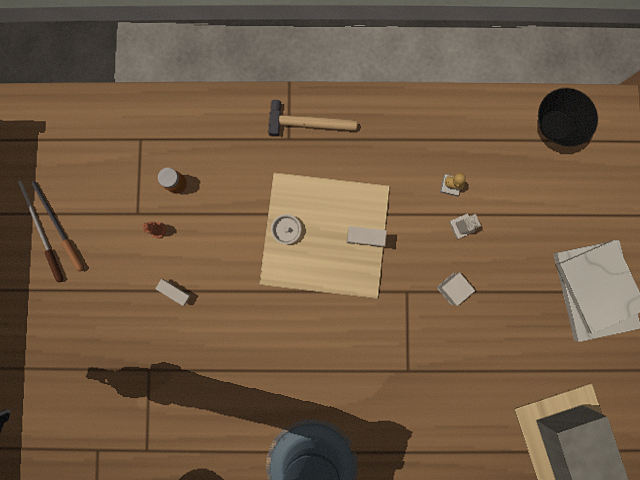

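View pics/side0.png

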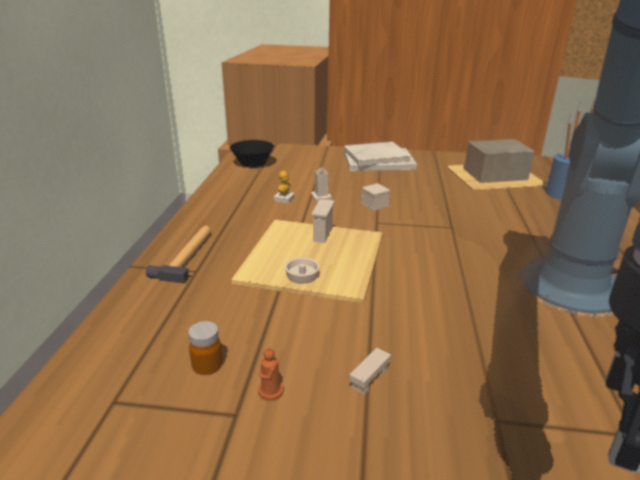

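```bash
cat >> h.py <<'E'
def wrap(a,m=360): return (a+m/2)%m-m/2
def move(p,yaw=None):
    s=robot.state(); y0=s['tcp_rot'][2]; a=np.radians(y0)
    R=np.array([[np.cos(a),np.sin(a),0],[np.sin(a),-np.cos(a),0],[0,0,-1]])
    d=R.T@(np.array(p)-s['ee_pos'])/250
    tz=0 if yaw is None else -wrap(yaw-y0)/45
    print('from',np.round(s['ee_pos'],1),'yaw',round(y0,1),'rot',np.round(s['tcp_rot'][:2],2),'t',s['t'],'gap',round(s['finger_gap'],1)); print('  dp',d.round(3),'twist z',round(tz,3))
E
python3 - <<'E'
from h import *
for n in ['top','side']:
    im=cv2.imread(f'pics/{n}0.png'); h=cv2.cvtColor(im,cv2.COLOR_BGR2HSV)
    c={'top':(300,270),'side':(350,275)}[n]; print(h[c[1],c[0]])
    m=((h[...,0]>14)&(h[...,0]<30)&(h[...,2]>150)).astype(np.uint8)*255
    m=cv2.morphologyEx(m,cv2.MORPH_OPEN,np.ones((3,3)))
    cs=[k for k in cv2.findContours(m,0,2)[0] if cv2.pointPolygonTest(k,c,False)>=0]
    k=cv2.convexHull(max(cs,key=cv2.contourArea))
    q=cv2.approxPolyDP(k,8,True).reshape(-1,2); print(n,q.tolist())
    W=np.array([at(n,p,12)[:2] for p in q]); print(W.round(1).tolist(), [round(np.linalg.norm(W[i]-W[i-1])) for i in range(len(W))])
    Wc=np.array([at(n,p,12)[:2] for p in k.reshape(-1,2)],np.float32); print(cv2.minAreaRect(Wc))
E
```

```text
[ 18  92 188]
top [[273, 173], [388, 185], [376, 297], [260, 283]]
[[707.7, 98.2], [678.3, -187.6], [402.1, -155.6], [434.9, 126.5]] [274, 287, 278, 284]
((554.72607421875, -31.583602905273438), (292.92120361328125, 280.72198486328125), 83.54721069335938)
[ 20 124 234]
side [[278, 144], [342, 147], [450, 231], [484, 479], [219, 479], [120, 400]]
[[789.3, -801.8], [554.9, -803.5], [233.6, -191.1], [259.9, 507.5], [597.4, 553.7], [784.7, 444.4]] [1246, 234, 692, 699, 341, 217]
((511.3900146484375, -128.53125), (556.5344848632812, 1363.8912353515625), 0.2016635239124298)
```

```bash
python3 - <<'E'
from h import *
move([414,300,231],110)
s=robot.state();K,k1,R,t=cal('wrist');print((-R.T@t).round(),R.round(2).tolist(),K)
E
```

```text
from [200.6 618.3 231.3] yaw 162.0 rot [180.  -0.] t 1.0 gap 85.6
  dp [-1.205e+00 -9.480e-01  1.000e-03] twist z 1.156
[127. 643. 374.] [[0.31, 0.95, 0.0], [0.91, -0.29, 0.3], [0.29, -0.09, -0.95]] [[383.86448594   0.         324.27354501]
 [  0.         383.86448594 247.12779108]
 [  0.           0.           1.        ]]
```

```bash
python3 -m jog '[{"dp":[-0.9,-0.7,0],"twist":[0,0,0.2],"claw":1},{"dp":[-0.9,-0.7,0],"twist":[0,0,0.4],"claw":1},{"dp":[-0.9,-0.7,0],"twist":[0,0,0.6],"claw":1},{"dp":[-0.9,-0.7,0],"twist":[0,0,0.8],"claw":1},{"dp":[-0.9,-0.7,0],"twist":[0,0,1],"claw":1},{"dp":[-0.9,-0.7,0],"twist":[0,0,1],"claw":1}]'; python3 -c "
from h import *
move([414,325,180],70)"
```

```text
t: 1.75
ee_pos: [363.4, 378.8, 231.6]
tcp_rot: [180.0, 0.0, 116.6]
force: [0.3, 0.2, -1.1]
finger_gap: 85.3
finger_force: 0.0
from [363.4 378.8 231.6] yaw 116.6 rot [1.7996e+02 4.0000e-02] t 1.75 gap 85.3
  dp [-0.283  0.084  0.207] twist z 1.036
```

```bash
python3 -m jog '[{"dp":[-0.28,0.08,0.2],"twist":[0,0,0.25],"claw":1},{"dp":[-0.28,0.08,0.2],"twist":[0,0,0.5],"claw":1},{"dp":[-0.28,0.08,0.2],"twist":[0,0,0.75],"claw":1},{"dp":[-0.28,0.08,0.2],"twist":[0,0,1],"claw":1},{"dp":[-0.28,0.08,0.2],"twist":[0,0,1],"claw":1},{"dp":[-0.28,0.08,0.2],"twist":[0,0,1],"claw":1}]'; python3 -c "
from h import *
snap('wrist','w1')
for r in cams.find_in('wrist','bench_c'): print(r,at('wrist',r['pixel'],25))
s=robot.state();print(s['ee_pos'],s['tcp_rot'])"
```

```text
t: 2.5
ee_pos: [409.7, 330.3, 181.3]
tcp_rot: [-180.0, -0.0, 72.3]
force: [-0.3, -1.0, 0.8]
finger_gap: 85.4
finger_force: 0.0
{'pixel': [326.9, 217.0], 'score': 0.78} [414.27473422 336.92546551  25.        ]
[409.91935768 329.73625846 181.33169025] [-1.79993027e+02 -1.32633543e-02  7.21960583e+01]
```

View pics/w1.png

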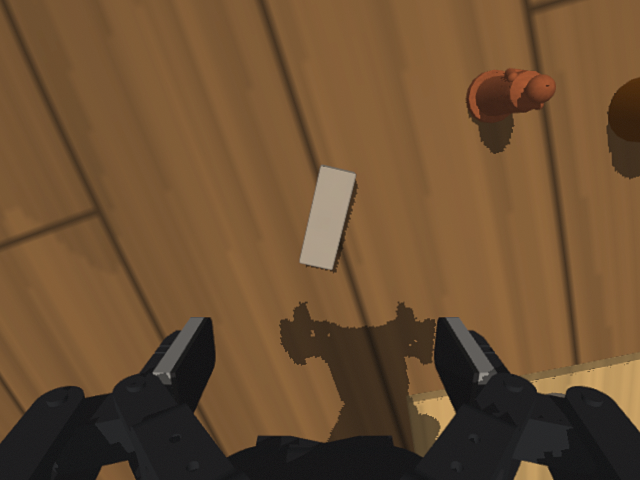

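```bash
cat >> h.py <<'E'
def poly(n,px,z,c=None):
    W=np.array([at(n,p,z,c)[:2] for p in px]); print('centre',W.mean(0).round(1))
    for i in range(len(W)):
        d=W[i]-W[i-1]; print('  edge',np.linalg.norm(d).round(1),np.degrees(np.arctan2(d[1],d[0])).round(1)%180)
    return W
E
python3 -c "
from h import *
poly('wrist',[(321,166),(356,175),(334,270),(300,262)],32)
poly('wrist',[(321,166),(356,175),(334,270),(300,262)],30)
W=poly('wrist',[(321,166),(356,175),(334,270),(300,262)],32).mean(0)
move([*W,60],53)
move([*W,5],53)"
```

```text
centre [414.4 336.1]
  edge 78.3 59.5
  edge 27.2 148.0
  edge 78.3 60.400000000000006
  edge 28.4 148.1
centre [414.2 335.6]
  edge 78.8 59.5
  edge 27.4 148.0
  edge 78.8 60.400000000000006
  edge 28.6 148.1
centre [414.4 336.1]
  edge 78.3 59.5
  edge 27.2 148.0
  edge 78.3 60.400000000000006
  edge 28.4 148.1
from [409.9 329.7 181.3] yaw 72.2 rot [-1.7999e+02 -1.0000e-02] t 2.6 gap 85.3
  dp [0.03  0.009 0.485] twist z 0.427
from [409.9 329.7 181.3] yaw 72.2 rot [-1.7999e+02 -1.0000e-02] t 2.6 gap 85.3
  dp [0.03  0.009 0.705] twist z 0.427
```

```bash
python3 -m jog '[{"dp":[0.03,0.01,0.2],"twist":[0,0,0.2],"claw":1},{"dp":[0.03,0.01,0.4],"twist":[0,0,0.28],"claw":1},{"dp":[0.03,0.01,0.6],"twist":[0,0,0.28],"claw":1},{"dp":[0.03,0.01,0.68],"twist":[0,0,0.28],"claw":0.7},{"dp":[0.03,0.01,0.705],"twist":[0,0,0.28],"claw":0.5},{"dp":[0.03,0.01,0.705],"twist":[0,0,0.28],"claw":0.1},{"dp":[0.03,0.01,0.705],"twist":[0,0,0.28],"claw":0},{"dp":[0.03,0.01,0.705],"twist":[0,0,0.28],"claw":0},{"dp":[0.03,0.01,0.705],"twist":[0,0,0.28],"claw":0}]'; python3 -c "
from h import *
snap('wrist','w2')"
```

```text
t: 3.72
ee_pos: [415.4, 336.0, 5.9]
tcp_rot: [180.0, -0.1, 59.4]
force: [-0.6, -0.0, 2.2]
finger_gap: 27.1
finger_force: 59.2
```

View pics/w2.png

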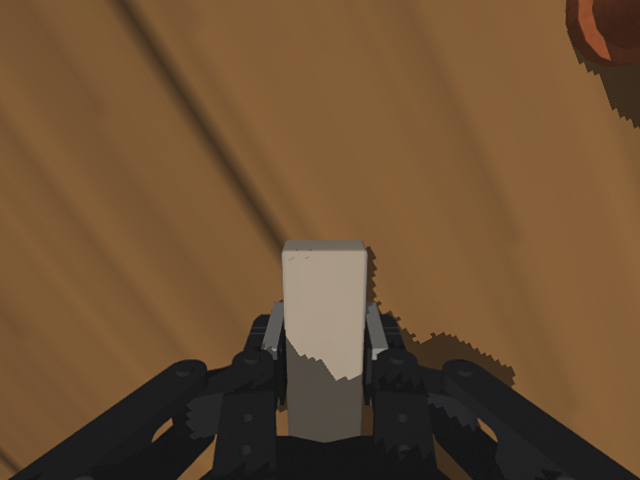

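```bash
python3 -c "
from h import *
K=cal('wrist')
a=at('wrist',(284,250),32);b=at('wrist',(367,250),32);print(a,b,(a+b)/2)
s=robot.state();p=np.array(s['ee_pos']);y=np.radians(s['tcp_rot'][2]);print('ahead',((a+b)/2-p)[:2]@[np.cos(y),np.sin(y)])
move([455,-115.5,120],83.7)"
```

```text
[424.75407695 377.19235144  32.        ] [447.53474816 363.72151859  32.        ] [436.14441256 370.45693501  32.        ]
ahead 40.17708542039024
from [415.4 336.    5.9] yaw 59.4 rot [ 1.7999e+02 -9.0000e-02] t 3.775 gap 27.4
  dp [-1.475  1.055 -0.456] twist z -0.539
```

Centred in the grip. Lift, then carry over the board in two calls.

```bash
python3 -m jog '[{"dp":[0,0,-0.2],"twist":[0,0,0],"claw":0},{"dp":[-0.1,0.1,-0.4],"twist":[0,0,-0.1],"claw":0},{"dp":[-0.3,0.25,-0.45],"twist":[0,0,-0.2],"claw":0},{"dp":[-0.5,0.4,-0.45],"twist":[0,0,-0.3],"claw":0},{"dp":[-0.7,0.5,-0.45],"twist":[0,0,-0.4],"claw":0},{"dp":[-0.9,0.65,-0.45],"twist":[0,0,-0.54],"claw":0},{"dp":[-0.9,0.65,-0.45],"twist":[0,0,-0.54],"claw":0},{"dp":[-0.9,0.65,-0.45],"twist":[0,0,-0.54],"claw":0}]'; python3 -c "
from h import *
move([455,-115.5,120],83.7)"
```

```text
t: 4.78
ee_pos: [440.3, 59.2, 117.6]
tcp_rot: [180.0, -0.0, 83.6]
force: [-0.2, -0.0, -0.3]
finger_gap: 27.2
finger_force: 59.3
from [440.3  59.2 117.6] yaw 83.6 rot [ 1.8e+02 -4.0e-02] t 4.775 gap 27.2
  dp [-0.688  0.136 -0.01 ] twist z -0.002
```

```bash
python3 -m jog '[{"dp":[-0.2,0.05,0],"twist":[0,0,0],"claw":0},{"dp":[-0.4,0.1,0],"twist":[0,0,0],"claw":0},{"dp":[-0.55,0.13,0],"twist":[0,0,0],"claw":0},{"dp":[-0.69,0.135,0],"twist":[0,0,0],"claw":0},{"dp":[-0.69,0.135,0],"twist":[0,0,0],"claw":0},{"dp":[-0.69,0.135,0],"twist":[0,0,0],"claw":0}]'; python3 -c "
from h import *
snap('wrist','w3'); move([455,-115.5,17],83.7)
ex=np.array([.994,-.110,0]);ey=np.array([.11,.994,0]);c=np.array([555,-31,12.])
im=cv2.imread('pics/w3.png'); c=c-95*ey
for z in (0,75):
  q=[c+a*18*ex+b*43*ey+[0,0,z] for a,b in ((1,1),(1,-1),(-1,-1),(-1,1))]
  cv2.polylines(im,[proj('wrist',q).round().astype(int)],True,(0,0,255),1)
cv2.imwrite('pics/w3b.png',im)"
```

```text
t: 5.52
ee_pos: [455.5, -113.9, 117.3]
tcp_rot: [-180.0, -0.0, 83.9]
force: [0.6, 0.6, -1.0]
finger_gap: 27.0
finger_force: 59.3
from [ 455.5 -113.6  117.3] yaw 83.9 rot [-1.7997e+02 -4.0000e-02] t 5.575 gap 27.0
  dp [-0.008 -0.001  0.401] twist z 0.005
```

View pics/w3b.png

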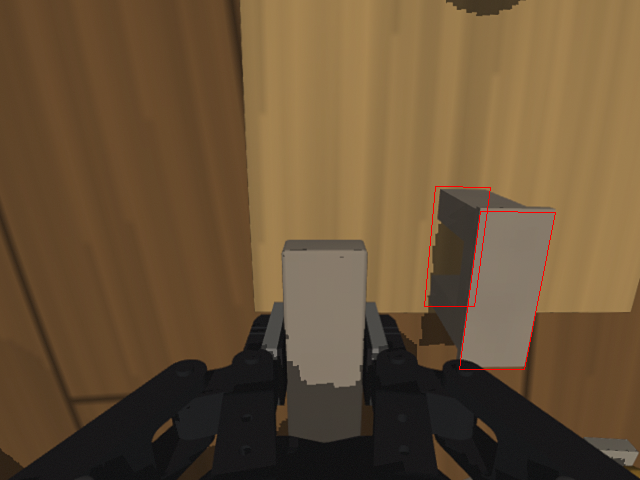

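```bash
python3 -m jog '[{"dp":[-0.007,0,0.2],"twist":[0,0,0],"claw":0},{"dp":[-0.007,0,0.33],"twist":[0,0,0],"claw":0},{"dp":[-0.007,0,0.38],"twist":[0,0,0],"claw":0},{"dp":[-0.007,0,0.396],"twist":[0,0,0],"claw":0},{"dp":[-0.007,0,0.396],"twist":[0,0,0],"claw":0},{"dp":[-0.007,0,0.396],"twist":[0,0,0],"claw":0.6},{"dp":[-0.007,0,0.396],"twist":[0,0,0],"claw":0.65},{"dp":[-0.007,0,0.3],"twist":[0,0,0],"claw":0.65},{"dp":[-0.007,0,0.1],"twist":[0,0,0],"claw":0.65},{"dp":[-0.007,0,-0.1],"twist":[0,0,0],"claw":1}]'; python3 -c "
from h import *
snap('wrist','w4'); move([428,-320,170],45)"
```

```text
t: 6.82
ee_pos: [454.5, -117.9, 143.9]
tcp_rot: [-180.0, 0.0, 83.7]
force: [0.9, 0.5, -0.1]
finger_gap: 71.9
finger_force: 0.0
from [ 459.5 -119.5  150.1] yaw 83.6 rot [ 1.7933e+02 -1.1000e-01] t 6.875 gap 78.7
  dp [-0.811 -0.036 -0.079] twist z 0.858
```

View pics/w4.png

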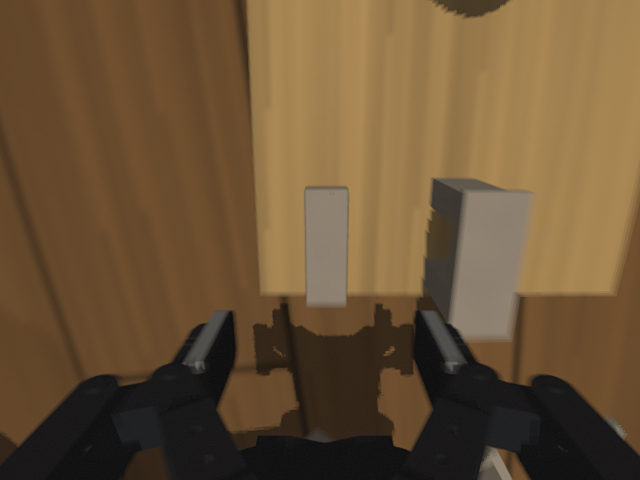

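```bash
python3 -c "
from h import *
b=poly('wrist',[(305,188),(348,187),(346,305),(306,305)],44).mean(0)
a=poly('wrist',[(462,191),(532,192),(512,340),(452,339)],87).mean(0); print(a-b)"
```

```text
centre [ 461.8 -122. ]
  edge 83.6 83.2
  edge 27.9 174.8
  edge 84.3 83.7
  edge 28.6 173.2
centre [ 555.7 -132. ]
  edge 91.6 86.0
  edge 39.5 173.1
  edge 92.7 85.3
  edge 38.4 171.4
[93.96177175 -9.99073995]
```

```bash
python3 -m jog '[{"dp":[-0.2,0,-0.05],"twist":[0,0,0.2],"claw":1},{"dp":[-0.4,0,-0.08],"twist":[0,0,0.4],"claw":1},{"dp":[-0.6,0,-0.08],"twist":[0,0,0.6],"claw":1},{"dp":[-0.8,-0.03,-0.08],"twist":[0,0,0.8],"claw":1},{"dp":[-0.92,-0.03,-0.08],"twist":[0,0,0.8],"claw":1},{"dp":[-0.92,-0.03,-0.08],"twist":[0,0,0.8],"claw":1},{"dp":[-0.92,-0.03,-0.08],"twist":[0,0,0.8],"claw":1}]'; python3 -c "
from h import *
snap('wrist','w5')
for k in ('pedestal_c','obelisk_c'):
  for r in cams.find_in('wrist',k): print(k,r,at('wrist',r['pixel'],40))
s=robot.state();print(s['ee_pos'],s['tcp_rot'])"
```

```text
t: 7.75
ee_pos: [422.5, -344.7, 162.3]
tcp_rot: [-180.0, -0.1, 47.8]
force: [-0.6, -0.1, -0.3]
finger_gap: 85.7
finger_force: 0.0
pedestal_c {'pixel': [326.0, 230.7], 'score': 0.67} [ 427.74898166 -339.7852805    40.        ]
obelisk_c {'pixel': [520.5, 114.4], 'score': 0.74} [ 577.54387058 -366.98823671   40.        ]
[ 423.0190508  -343.83034076  162.29651108] [-1.79954289e+02 -6.28932239e-02  4.78804809e+01]
```

View pics/w5.png

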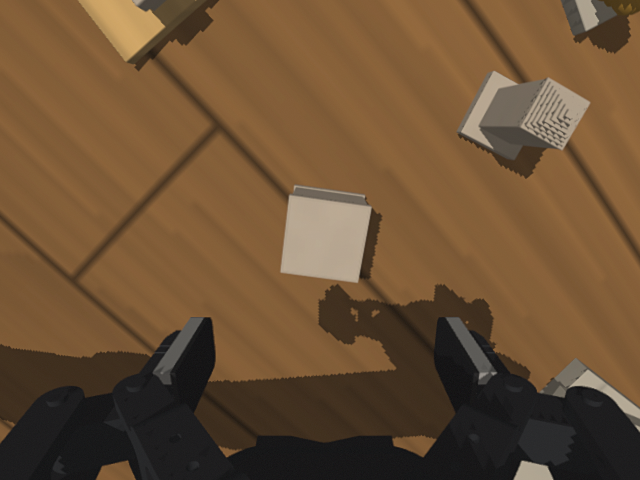

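Pedestal top corners at about (289,195),(372,207),(359,282),(281,273); obelisk stands at upper right (foot near 490,110), bust further beyond it.

```bash
python3 -c "
from h import *
W=poly('wrist',[(289,195),(372,207),(359,282),(281,273)],50).mean(0)
move([*W,18])
poly('wrist',[(493,71),(556,96),(521,159),(459,134)],6)"
```

```text
centre [ 424.5 -342.6]
  edge 56.4 40.5
  edge 56.4 129.5
  edge 55.2 40.30000000000001
  edge 56.2 130.8
from [ 423.  -343.8  162.3] yaw 47.9 rot [-1.7995e+02 -6.0000e-02] t 7.9 gap 85.2
  dp [0.008 0.001 0.577] twist z 0
centre [ 582.6 -371.6]
  edge 49.5 22.7
  edge 52.6 120.0
  edge 51.1 24.099999999999994
  edge 53.7 118.2
```

```bash
python3 -m jog '[{"dp":[0.008,0,0.15],"twist":[0,0,0.167],"claw":1},{"dp":[0.008,0,0.3],"twist":[0,0,0.167],"claw":1},{"dp":[0.008,0,0.45],"twist":[0,0,0.167],"claw":1},{"dp":[0.008,0,0.55],"twist":[0,0,0.167],"claw":1},{"dp":[0.008,0,0.585],"twist":[0,0,0.167],"claw":1},{"dp":[0.008,0,0.585],"twist":[0,0,0.167],"claw":0.6},{"dp":[0.008,0,0.585],"twist":[0,0,0.167],"claw":0},{"dp":[0.008,0,0.585],"twist":[0,0,0.167],"claw":0},{"dp":[0.008,0,0.585],"twist":[0,0,0.167],"claw":0}]'; python3 -c "
from h import *
move([555,-31,160],83.7)"
```

```text
t: 9.02
ee_pos: [424.8, -344.9, 17.7]
tcp_rot: [179.9, -0.1, 40.2]
force: [-0.9, 0.6, 6.3]
finger_gap: 53.1
finger_force: 65.1
from [ 424.8 -344.9   17.7] yaw 40.2 rot [ 1.7986e+02 -7.0000e-02] t 9.025 gap 53.1
  dp [ 1.208 -0.623 -0.569] twist z -0.966
```

```bash
python3 -m jog '[{"dp":[0,0,-0.1],"twist":[0,0,0],"claw":0},{"dp":[0,0,-0.3],"twist":[0,0,0],"claw":0},{"dp":[0.1,-0.05,-0.5],"twist":[0,0,-0.15],"claw":0},{"dp":[0.25,-0.15,-0.57],"twist":[0,0,-0.35],"claw":0},{"dp":[0.45,-0.25,-0.57],"twist":[0,0,-0.55],"claw":0},{"dp":[0.65,-0.35,-0.57],"twist":[0,0,-0.75],"claw":0},{"dp":[0.8,-0.45,-0.57],"twist":[0,0,-0.95],"claw":0},{"dp":[1,-0.55,-0.57],"twist":[0,0,-0.96],"claw":0},{"dp":[1,-0.6,-0.57],"twist":[0,0,-0.96],"claw":0},{"dp":[1,-0.6,-0.57],"twist":[0,0,-0.96],"claw":0}]'; python3 -c "
from h import *
move([555,-31,160],83.7)"
```

```text
t: 10.28
ee_pos: [516.3, -67.3, 158.1]
tcp_rot: [-179.9, 0.0, 83.5]
force: [-0.0, -1.1, -0.8]
finger_gap: 53.0
finger_force: 64.3
from [516.3 -67.3 158.1] yaw 83.5 rot [-179.88    0.  ] t 10.275 gap 53.0
  dp [ 0.162  0.137 -0.008] twist z -0.004
```

```bash
python3 -m jog '[{"dp":[0.1,0.1,0],"twist":[0,0,0],"claw":0},{"dp":[0.157,0.137,0],"twist":[0,0,0],"claw":0},{"dp":[0.157,0.137,0],"twist":[0,0,0],"claw":0},{"dp":[0.157,0.137,0],"twist":[0,0,0],"claw":0}]'; python3 -c "
from h import *
snap('wrist','w6'); move([555,-32,31],83.7)
ex=np.array([.994,-.110,0]);ey=np.array([.11,.994,0]);c=np.array([555,-31,12.])
im=cv2.imread('pics/w6.png')
def pl(q): cv2.polylines(im,[proj('wrist',q).round().astype(int)],True,(0,0,255),1)
for o,h,w in ((-95*ey+[0,0,75],18,43),(0*ey,140,145),(0*ey,27,27)):
  pl([c+o+a*h*ex+b*w*ey for a,b in ((1,1),(1,-1),(-1,-1),(-1,1))])
pl([c+95*ey+[0,0,24]+37*np.array([np.cos(a),np.sin(a),0]) for a in np.linspace(0,6.28,40)])
cv2.imwrite('pics/w6b.png',im)"
```

```text
t: 10.78
ee_pos: [555.1, -34.9, 158.5]
tcp_rot: [-179.9, 0.1, 83.3]
force: [0.2, 0.3, -1.6]
finger_gap: 53.3
finger_force: 64.3
from [555.  -34.9 158.5] yaw 83.3 rot [-1.7993e+02  5.0000e-02] t 10.825 gap 53.0
  dp [ 0.012 -0.001  0.51 ] twist z -0.009
```

View pics/w6b.png

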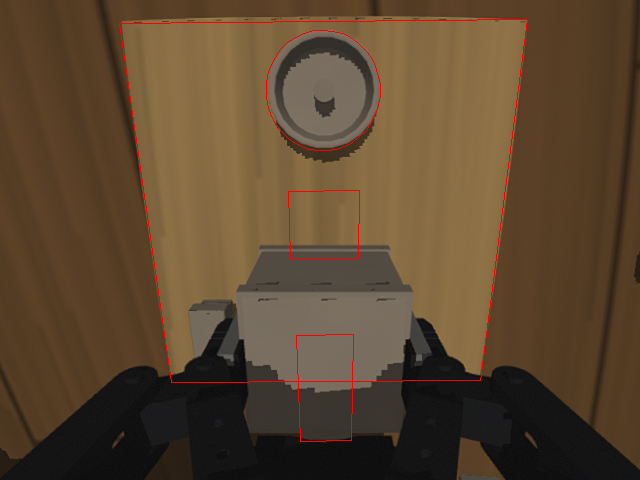

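```bash
python3 -m jog '[{"dp":[0.012,0,0.2],"twist":[0,0,0],"claw":0},{"dp":[0.012,0,0.4],"twist":[0,0,0],"claw":0},{"dp":[0.012,0,0.48],"twist":[0,0,0],"claw":0},{"dp":[0.012,0,0.51],"twist":[0,0,0],"claw":0},{"dp":[0.012,0,0.51],"twist":[0,0,0],"claw":0},{"dp":[0.012,0,0.51],"twist":[0,0,0],"claw":0.9},{"dp":[0.012,0,0.51],"twist":[0,0,0],"claw":1},{"dp":[0.012,0,0.4],"twist":[0,0,0],"claw":1},{"dp":[0.012,0,0.2],"twist":[0,0,0],"claw":1},{"dp":[0.012,0,-0.1],"twist":[0,0,0],"claw":1}]'; python3 -c "
from h import *
move([580,-320,220],23)"
```

```text
t: 12.08
ee_pos: [555.9, -29.9, 172.5]
tcp_rot: [-179.9, 0.0, 83.4]
force: [1.3, 0.6, 0.8]
finger_gap: 85.5
finger_force: 0.0
from [555.9 -29.9 172.5] yaw 83.4 rot [-1.7992e+02  2.0000e-02] t 12.075 gap 85.5
  dp [-1.142  0.229 -0.19 ] twist z 1.343
```

```bash
python3 -m jog '[{"dp":[-0.2,0.05,-0.1],"twist":[0,0,0.2],"claw":1},{"dp":[-0.4,0.1,-0.15],"twist":[0,0,0.4],"claw":1},{"dp":[-0.6,0.15,-0.15],"twist":[0,0,0.6],"claw":1},{"dp":[-0.8,0.2,-0.15],"twist":[0,0,0.8],"claw":1},{"dp":[-1,0.23,-0.15],"twist":[0,0,1],"claw":1},{"dp":[-1,0.23,-0.15],"twist":[0,0,1],"claw":1},{"dp":[-1,0.23,-0.15],"twist":[0,0,1],"claw":1}]'; python3 -c "
from h import *
move([580,-363,205],26)"
```

```text
t: 12.95
ee_pos: [585.2, -284.7, 209.2]
tcp_rot: [-180.0, -0.1, 38.4]
force: [0.1, 1.0, -1.0]
finger_gap: 85.4
finger_force: 0.0
from [ 585.2 -284.7  209.2] yaw 38.4 rot [-1.7999e+02 -6.0000e-02] t 12.95 gap 85.4
  dp [-0.211  0.232  0.017] twist z 0.276
```

```bash
python3 -m jog '[{"dp":[-0.15,0.15,0],"twist":[0,0,0.2],"claw":1},{"dp":[-0.21,0.23,0.01],"twist":[0,0,0.28],"claw":1},{"dp":[-0.21,0.23,0.01],"twist":[0,0,0.28],"claw":1},{"dp":[-0.21,0.23,0.01],"twist":[0,0,0.28],"claw":1}]'; python3 -c "
from h import *
snap('wrist','w7')
for k in ('bust','obelisk_c'):
  for r in cams.find_in('wrist',k)[:1]: print(k,r,at('wrist',r['pixel'],40))
"
```

```text
t: 13.45
ee_pos: [581.0, -359.7, 206.1]
tcp_rot: [-179.9, -0.1, 26.1]
force: [0.1, 0.8, -0.3]
finger_gap: 85.5
finger_force: 0.0
bust {'pixel': [363.3, 101.7], 'score': 0.82} [ 679.73693952 -343.66943096   40.        ]
obelisk_c {'pixel': [335.1, 229.3], 'score': 0.71} [ 580.41356212 -369.63123069   40.        ]
```

View pics/w7.png

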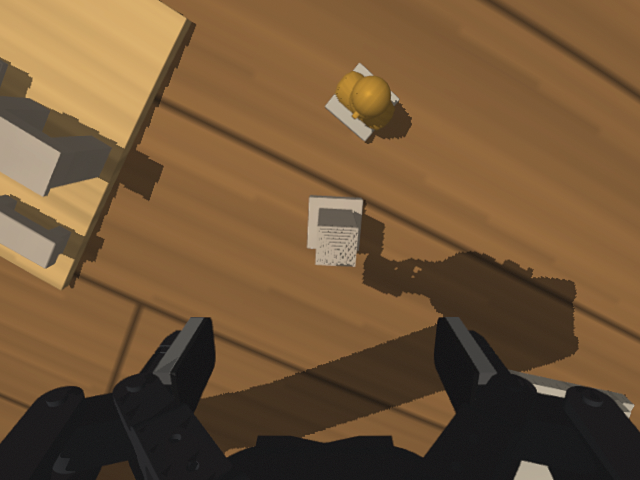

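```bash
python3 -c "
from h import *
P=[at('wrist',p,12)[:2] for p in ((364,199),(308,197),(308,248))]
c=(P[0]+P[2])/2; print(c)
for a,b in((0,1),(1,2)):
  d=P[a]-P[b];print(np.linalg.norm(d),np.degrees(np.arctan2(d[1],d[0])))
for z in (75,60): print(z,at('wrist',(336,266),z)[:2]+15*np.array([np.cos(np.radians(25)),np.sin(np.radians(25))]))
move([*c,31],26)"
```

```text
[ 578.6055145  -371.67943724]
49.62318848823941 -66.01392854923611
47.380979893438045 25.285104200503927
75 [ 576.50836195 -371.8045888 ]
60 [ 571.67308522 -374.67497395]
from [ 580.9 -360.1  206.2] yaw 26.0 rot [-1.7992e+02 -8.0000e-02] t 13.6 gap 85.1
  dp [-0.029  0.038  0.701] twist z 0.001
```

```bash
python3 -m jog '[{"dp":[-0.03,0.038,0.1],"twist":[0,0,0.02],"claw":1},{"dp":[-0.03,0.038,0.3],"twist":[0,0,0.02],"claw":1},{"dp":[-0.03,0.038,0.5],"twist":[0,0,0.02],"claw":1},{"dp":[-0.03,0.038,0.65],"twist":[0,0,0.02],"claw":1},{"dp":[-0.03,0.038,0.7],"twist":[0,0,0.02],"claw":1},{"dp":[-0.03,0.038,0.7],"twist":[0,0,0.02],"claw":0.4},{"dp":[-0.03,0.038,0.7],"twist":[0,0,0.02],"claw":0},{"dp":[-0.03,0.038,0.7],"twist":[0,0,0.02],"claw":0},{"dp":[-0.03,0.038,0.7],"twist":[0,0,0.02],"claw":0}]'; python3 -c "
from h import *
move([655,53.5,180],26)"
```

```text
t: 14.72
ee_pos: [578.3, -375.6, 33.5]
tcp_rot: [179.8, -0.1, 24.9]
force: [-0.9, -0.2, 4.1]
finger_gap: 29.6
finger_force: 60.3
from [ 578.3 -375.6   33.5] yaw 24.9 rot [ 1.7982e+02 -1.2000e-01] t 14.725 gap 29.6
  dp [ 1.001 -1.427 -0.586] twist z -0.024
```

```bash
python3 -m jog '[{"dp":[0,0,-0.1],"twist":[0,0,0],"claw":0},{"dp":[0,0,-0.3],"twist":[0,0,0],"claw":0},{"dp":[0,0,-0.5],"twist":[0,0,0],"claw":0},{"dp":[0.1,-0.2,-0.57],"twist":[0,0,-0.15],"claw":0},{"dp":[0.2,-0.4,-0.57],"twist":[0,0,-0.35],"claw":0},{"dp":[0.35,-0.6,-0.57],"twist":[0,0,-0.55],"claw":0},{"dp":[0.5,-0.8,-0.57],"twist":[0,0,-0.75],"claw":0},{"dp":[0.65,-1,-0.57],"twist":[0,0,-0.95],"claw":0},{"dp":[0.65,-1,-0.57],"twist":[0,0,-1],"claw":0},{"dp":[0.65,-1,-0.57],"twist":[0,0,-1],"claw":0}]'; python3 -c "
from h import *
move([655,51.6,170],83.7)"
```

```text
t: 15.98
ee_pos: [619.0, -79.6, 174.8]
tcp_rot: [179.9, 0.0, 69.9]
force: [-0.6, 0.5, -1.2]
finger_gap: 29.4
finger_force: 59.8
from [619.  -79.6 174.8] yaw 69.9 rot [1.7995e+02 2.0000e-02] t 15.975 gap 29.4
  dp [ 0.542 -0.045  0.019] twist z -0.306
```

```bash
python3 -m jog '[{"dp":[0.2,-0.02,0],"twist":[0,0,-0.2],"claw":0},{"dp":[0.4,-0.04,0],"twist":[0,0,-0.306],"claw":0},{"dp":[0.54,-0.045,0.02],"twist":[0,0,-0.306],"claw":0},{"dp":[0.54,-0.045,0.02],"twist":[0,0,-0.306],"claw":0},{"dp":[0.54,-0.045,0.02],"twist":[0,0,-0.306],"claw":0},{"dp":[0.54,-0.045,0.02],"twist":[0,0,-0.306],"claw":0}]'; python3 -c "
from h import *
move([655,51.6,46.5],83.7)"
```

```text
t: 16.73
ee_pos: [654.7, 47.2, 169.3]
tcp_rot: [180.0, 0.1, 83.4]
force: [-0.4, 0.2, -0.6]
finger_gap: 29.8
finger_force: 59.8
from [654.7  47.2 169.3] yaw 83.4 rot [1.7997e+02 9.0000e-02] t 16.725 gap 29.8
  dp [ 0.018 -0.001  0.491] twist z -0.008
```

```bash
python3 -m jog '[{"dp":[0.016,0,0.2],"twist":[0,0,0],"claw":0},{"dp":[0.016,0,0.4],"twist":[0,0,0],"claw":0},{"dp":[0.016,0,0.47],"twist":[0,0,0],"claw":0},{"dp":[0.016,0,0.491],"twist":[0,0,0],"claw":0},{"dp":[0.016,0,0.491],"twist":[0,0,0],"claw":0},{"dp":[0.016,0,0.491],"twist":[0,0,0],"claw":0}]'
```

```text
t: 17.48
ee_pos: [657.2, 55.1, 48.3]
tcp_rot: [179.8, -0.1, 83.7]
force: [0.5, -0.6, -0.1]
finger_gap: 29.3
finger_force: 59.8
```

```bash
python3 -m jog '[{"dp":[0,0,0],"twist":[0,0,0],"claw":0},{"dp":[0,0,0],"twist":[0,0,0],"claw":0}]';python3 -c "
from h import *
move([655,51.6,46],83.7)"
```

```text
t: 17.73
ee_pos: [655.8, 55.4, 46.8]
tcp_rot: [179.9, -0.0, 83.7]
force: [0.6, -0.1, -0.7]
finger_gap: 29.4
finger_force: 59.8
from [655.8  55.4  46.8] yaw 83.7 rot [ 1.7993e+02 -3.0000e-02] t 17.725 gap 29.4
  dp [-0.015 -0.002  0.003] twist z -0.0
```

```bash
python3 -m jog '[{"dp":[-0.013,-0.002,0.003],"twist":[0,0,0],"claw":0},{"dp":[-0.013,-0.002,0.005],"twist":[0,0,0],"claw":0},{"dp":[-0.013,-0.002,0.005],"twist":[0,0,0],"claw":0},{"dp":[-0.013,-0.002,0.005],"twist":[0,0,0],"claw":0.5},{"dp":[-0.013,-0.002,0.005],"twist":[0,0,0],"claw":0.65},{"dp":[-0.013,-0.002,-0.1],"twist":[0,0,0],"claw":0.65},{"dp":[-0.013,-0.002,-0.3],"twist":[0,0,0],"claw":0.8},{"dp":[-0.013,-0.002,-0.5],"twist":[0,0,0],"claw":1},{"dp":[-0.013,-0.002,-0.55],"twist":[0,0,0],"claw":1}]';python3 -c "
from h import *
for k in ('pedestal_c','obelisk_c','bench_c'):
  for n,h in(('wrist',1),('side',1),('top',1)):
    cams.snapshot(n)
    for r in cams.find_in(n,k)[:1]: print(k,n,r,at(n,r['pixel'],{'p':37,'o':57,'b':28}[k[0]]).round())
snap('top','t2')
move([560,300,190],126)"
python3 -c "
import cv2
im=cv2.imread('pics/t2.png')[150:320,230:420]; cv2.imwrite('pics/t2c.png',cv2.resize(im,None,fx=3.4,fy=3.4,interpolation=2))"
```

```text
t: 18.85
ee_pos: [657.3, 51.5, 187.9]
tcp_rot: [179.6, -0.1, 83.7]
force: [-0.1, 0.5, -0.0]
finger_gap: 85.4
finger_force: 0.0
pedestal_c wrist {'pixel': [227.7, 321.8], 'score': 0.91} [565. -19.  37.]
pedestal_c side {'pixel': [310.3, 243.3], 'score': 0.77} [562. -34.  37.]
pedestal_c top {'pixel': [322.7, 229.9], 'score': 0.84} [562. -26.  37.]
obelisk_c wrist {'pixel': [327.5, 227.4], 'score': 0.73} [656.  60.  57.]
obelisk_c side {'pixel': [258.9, 257.8], 'score': 0.63} [654.  78.  57.]
obelisk_c top {'pixel': [292.1, 192.6], 'score': 0.82} [649.  48.  57.]
bench_c wrist {'pixel': [262.1, 279.0], 'score': 0.41} [598.  13.  28.]
bench_c side {'pixel': [357.7, 234.9], 'score': 0.52} [ 459. -107.   28.]
from [654.5  52.1 183.6] yaw 83.7 rot [179.99  -0.  ] t 19.8 gap 85.8
  dp [ 0.944 -0.485 -0.026] twist z -0.94
```

View pics/t2c.png

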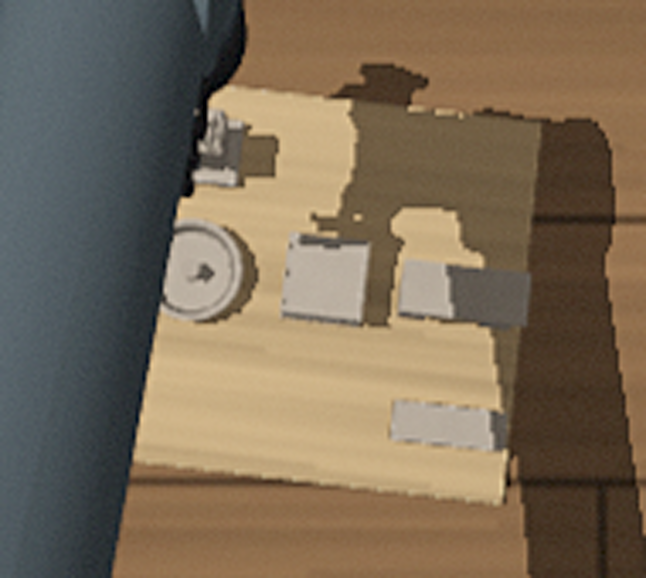

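```bash
python3 -c "
from h import *
f=lambda q:[(230+(x+.5)/3.4-.5,150+(y+.5)/3.4-.5) for x,y in q]
ped=poly('top',f([(288,236),(368,243),(363,323),(282,316)]),62).mean(0)
b=poly('top',f([(393,401),(492,409),(490,448),(390,440)]),44).mean(0)
ex=np.array([.994,-.110]);ey=np.array([.11,.994]);c=np.array([555,-31.])
for w in(ped,b): print((w-c)@ex,(w-c)@ey)
W=[at('wrist',(227.7,321.8),37)]
"
```

```text
centre [554.9 -31.3]
  edge 55.6 176.0
  edge 55.4 85.2
  edge 55.5 176.4
  edge 55.8 85.2
centre [ 455.9 -112.5]
  edge 27.2 175.5
  edge 69.1 85.6
  edge 27.1 176.7
  edge 69.6 85.6
-0.03805892793807072 -0.3489659720910296
-89.58185237661033 -91.90476894359145
```

```bash
python3 -m jog '[{"dp":[0.2,-0.05,-0.03],"twist":[0,0,-0.1],"claw":1},{"dp":[0.4,-0.1,-0.03],"twist":[0,0,-0.25],"claw":1},{"dp":[0.6,-0.2,-0.03],"twist":[0,0,-0.45],"claw":1},{"dp":[0.8,-0.3,-0.03],"twist":[0,0,-0.65],"claw":1},{"dp":[1,-0.45,-0.03],"twist":[0,0,-0.85],"claw":1},{"dp":[1,-0.45,-0.03],"twist":[0,0,-0.9],"claw":1},{"dp":[1,-0.45,-0.03],"twist":[0,0,-0.9],"claw":1}]';python3 -c "
from h import *
move([563,380,190],124)"
```

```text
t: 20.68
ee_pos: [570.1, 313.0, 191.1]
tcp_rot: [180.0, 0.0, 124.2]
force: [0.1, -0.7, 0.1]
finger_gap: 85.5
finger_force: 0.0
from [570.1 313.  191.1] yaw 124.2 rot [1.8e+02 3.0e-02] t 20.675 gap 85.5
  dp [0.238 0.127 0.004] twist z 0.005
```

```bash
python3 -m jog '[{"dp":[0.2,0.1,0],"twist":[0,0,0],"claw":1},{"dp":[0.24,0.127,0],"twist":[0,0,0],"claw":1},{"dp":[0.24,0.127,0],"twist":[0,0,0],"claw":1},{"dp":[0.24,0.127,0],"twist":[0,0,0],"claw":1},{"dp":[0.24,0.127,0],"twist":[0,0,0],"claw":1}]';python3 -c "
from h import *
snap('wrist','w8')
for k in ('figure_c','jar'):
  for r in cams.find_in('wrist',k)[:1]: print(k,r,at('wrist',r['pixel'],40))
move([563,380,190],124)"
```

```text
t: 21.3
ee_pos: [564.0, 377.6, 191.2]
tcp_rot: [-180.0, 0.1, 124.0]
force: [0.3, -0.8, -0.4]
finger_gap: 85.8
finger_force: 0.0
jar {'pixel': [411.6, 331.0], 'score': 0.98} [677.65072198 345.54075673  40.        ]
from [563.2 379.2 191.2] yaw 124.1 rot [-1.8e+02  1.0e-02] t 21.45 gap 85.4
  dp [0.003 0.001 0.005] twist z 0.002
```

View pics/w8.png

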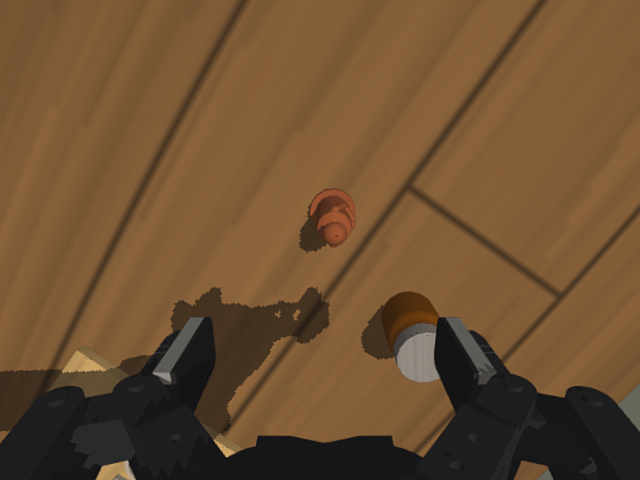

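```bash
python3 -c "
from h import *
a=at('wrist',(332.5,210.5),8);b=at('wrist',(335,234),80);print(a,b)
im=cv2.imread('pics/w8.png');g=cv2.cvtColor(im,cv2.COLOR_BGR2HSV)
for c in (a,):
  q=proj('wrist',[[c[0]+20*np.cos(t),c[1]+20*np.sin(t),8] for t in np.linspace(0,6.3,30)]);print(q.min(0),q.max(0))
move([*a[:2],24])"
```

```text
[565.0937393  389.46098813   8.        ] [565.76722674 388.9579069   80.        ]
[309.36466733 187.40498683] [355.62958141 232.71228445]
from [563.2 379.2 191.2] yaw 124.1 rot [-1.8e+02  1.0e-02] t 21.45 gap 85.4
  dp [0.03  0.029 0.669] twist z 0
```

```bash
python3 -m jog '[{"dp":[0.03,0.029,0.1],"twist":[0,0,0],"claw":1},{"dp":[0.03,0.029,0.3],"twist":[0,0,0],"claw":1},{"dp":[0.03,0.029,0.5],"twist":[0,0,0],"claw":1},{"dp":[0.03,0.029,0.64],"twist":[0,0,0],"claw":1},{"dp":[0.03,0.029,0.67],"twist":[0,0,0],"claw":0.9},{"dp":[0.03,0.029,0.67],"twist":[0,0,0],"claw":0.4},{"dp":[0.03,0.029,0.67],"twist":[0,0,0],"claw":0},{"dp":[0.03,0.029,0.67],"twist":[0,0,0],"claw":0},{"dp":[0.03,0.029,0.67],"twist":[0,0,0],"claw":0},{"dp":[0.03,0.029,0.67],"twist":[0,0,0],"claw":0}]'; python3 -c "
from h import *
move([555,-31,190],83.7)"
```

```text
t: 22.7
ee_pos: [566.3, 391.8, 26.1]
tcp_rot: [179.8, -0.0, 124.2]
force: [-0.7, 0.3, 6.2]
finger_gap: 25.3
finger_force: 59.6
from [566.3 391.8  26.1] yaw 124.2 rot [ 1.7975e+02 -2.0000e-02] t 22.7 gap 25.3
  dp [-1.374 -0.987 -0.655] twist z 0.899
```

```bash
python3 -m jog '[{"dp":[0,0,-0.1],"twist":[0,0,0],"claw":0},{"dp":[0,0,-0.3],"twist":[0,0,0],"claw":0},{"dp":[0,0,-0.5],"twist":[0,0,0],"claw":0},{"dp":[-0.15,-0.1,-0.63],"twist":[0,0,0.15],"claw":0},{"dp":[-0.3,-0.2,-0.63],"twist":[0,0,0.35],"claw":0},{"dp":[-0.45,-0.32,-0.63],"twist":[0,0,0.55],"claw":0},{"dp":[-0.65,-0.47,-0.63],"twist":[0,0,0.75],"claw":0},{"dp":[-0.85,-0.6,-0.63],"twist":[0,0,0.9],"claw":0},{"dp":[-1,-0.72,-0.63],"twist":[0,0,0.9],"claw":0},{"dp":[-1,-0.72,-0.63],"twist":[0,0,0.9],"claw":0}]'; python3 -c "
from h import *
move([555,-30.5,180],83.7)"
```

```text
t: 23.95
ee_pos: [555.3, 75.8, 181.3]
tcp_rot: [-180.0, 0.1, 83.1]
force: [0.0, -0.5, -1.2]
finger_gap: 25.4
finger_force: 59.2
from [555.3  75.8 181.3] yaw 83.1 rot [-1.7999e+02  1.0000e-01] t 23.95 gap 25.4
  dp [-0.422  0.05   0.005] twist z -0.014
```

```bash
python3 -m jog '[{"dp":[-0.15,0.02,0],"twist":[0,0,0],"claw":0},{"dp":[-0.3,0.04,0],"twist":[0,0,0],"claw":0},{"dp":[-0.4,0.05,0],"twist":[0,0,0],"claw":0},{"dp":[-0.422,0.05,0.1],"twist":[0,0,0],"claw":0},{"dp":[-0.422,0.05,0.2],"twist":[0,0,0],"claw":0},{"dp":[-0.422,0.05,0.25],"twist":[0,0,0],"claw":0},{"dp":[-0.422,0.05,0.25],"twist":[0,0,0],"claw":0},{"dp":[-0.422,0.05,0.25],"twist":[0,0,0],"claw":0},{"dp":[-0.422,0.05,0.25],"twist":[0,0,0],"claw":0},{"dp":[-0.422,0.05,0.25],"twist":[0,0,0],"claw":0}]'; python3 -c "
from h import *
snap('wrist','w9')
move([555,-30.5,88.5],83.7)"
```

```text
t: 25.2
ee_pos: [557.4, -23.4, 119.2]
tcp_rot: [179.9, -0.0, 83.7]
force: [-0.2, -1.4, -0.1]
finger_gap: 25.5
finger_force: 59.2
from [557.3 -23.4 119.1] yaw 83.7 rot [ 1.7994e+02 -2.0000e-02] t 25.25 gap 25.7
  dp [-0.029 -0.006  0.122] twist z -0.0
```

View pics/w9.png

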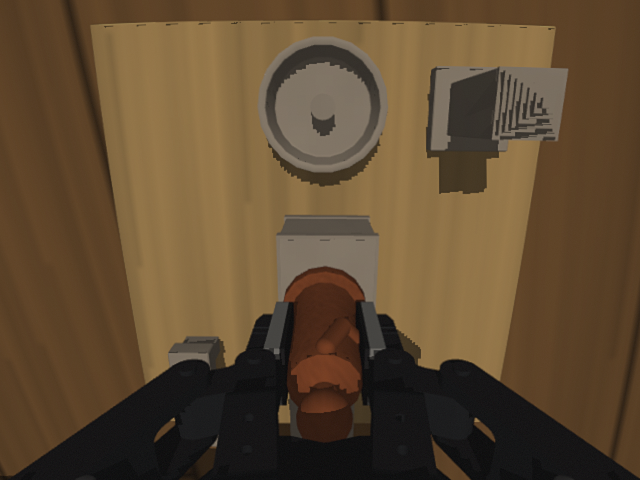

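```bash
python3 -c "
from h import *
u=np.array([np.cos(np.radians(83.7)),np.sin(np.radians(83.7))])
e=at('wrist',(326,267.5),101)[:2]; s=robot.state(); print('foot',e-20*u,s['ee_pos'])
p=(at('wrist',(277.5,234.5),61)[:2]+at('wrist',(379,234.5),61)[:2])/2; print('ped',p-28*u)
o=[at('wrist',q,24)[:2] for q in ((435,69),(428,151),(507,151))]; print('ob',(o[0]+o[2])/2,[np.linalg.norm(o[1]-o[i]) for i in(0,2)])
"
```

```text
foot [557.84770472 -25.99871541] [557.27714347 -23.42866488 119.08002285]
ped [558.80777982 -30.14889766]
ob [654.05489236  53.31747347] [np.float64(46.27668559052655), np.float64(48.8020145554369)]
```

```bash
python3 -m jog '[{"dp":[-0.02,-0.003,0.05],"twist":[0,0,0],"claw":0},{"dp":[-0.02,-0.003,0.1],"twist":[0,0,0],"claw":0},{"dp":[-0.02,-0.003,0.115],"twist":[0,0,0],"claw":0},{"dp":[-0.02,-0.003,0.122],"twist":[0,0,0],"claw":0},{"dp":[-0.02,-0.003,0.122],"twist":[0,0,0],"claw":0},{"dp":[-0.02,-0.003,0.122],"twist":[0,0,0],"claw":0},{"dp":[-0.02,-0.003,0.122],"twist":[0,0,0],"claw":0},{"dp":[-0.02,-0.003,0.122],"twist":[0,0,0],"claw":0},{"dp":[-0.02,-0.003,0.122],"twist":[0,0,0],"claw":0}]'
```

```text
t: 26.38
ee_pos: [554.4, -28.6, 88.2]
tcp_rot: [-179.8, -0.0, 83.7]
force: [-4.2, 0.3, 6.7]
finger_gap: 25.4
finger_force: 59.9
```

```bash
python3 -m jog '[{"dp":[0,0,0],"twist":[0,0,0],"claw":0.35},{"dp":[0,0,0],"twist":[0,0,0],"claw":0.5},{"dp":[0,0,0],"twist":[0,0,0],"claw":0.7},{"dp":[0,0,0],"twist":[0,0,0],"claw":0.9},{"dp":[0,0,-0.1],"twist":[0,0,0],"claw":0.9},{"dp":[0,0,-0.25],"twist":[0,0,0],"claw":1},{"dp":[0,0,-0.5],"twist":[0,0,0],"claw":1},{"dp":[0,0,-0.6],"twist":[0,0,0],"claw":1},{"dp":[0,0,-0.6],"twist":[0,0,0],"claw":1},{"dp":[0,0,-0.6],"twist":[0,0,0],"claw":1}]'; python3 -c "
from h import *
snap('wrist','w10')"
```

```text
t: 27.62
ee_pos: [554.6, -28.2, 236.8]
tcp_rot: [-179.9, 0.0, 83.7]
force: [-0.3, 0.3, 0.6]
finger_gap: 85.0
finger_force: 0.0
```

View pics/w10.png

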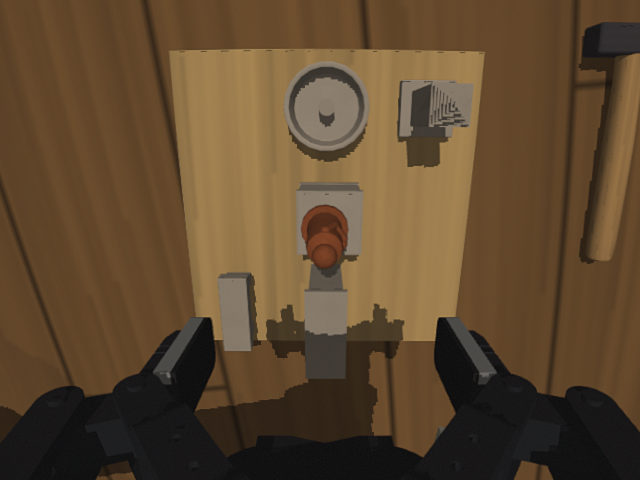

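```bash
python3 -c "
from h import *
ex=np.array([.994,-.110]);ey=np.array([.11,.994]);c=np.array([555,-31.])
b=lambda w:np.round([(w-c)@ex,(w-c)@ey],1)
A=lambda q,z:np.mean([at('wrist',p,z)[:2] for p in q],0)
print('fig',b(A([(325,228.5)],70)),'head',b(A([(324,256)],142)))
print('ped',b(A([(299,191),(361,191),(362,256),(297,256)],62)))
print('bench',b(A([(219,276),(249,276),(251,350),(224,351)],44)))
print('ob',b(A([(402,81),(453,136)],24)))
print('arch',b(A([(304,291),(347,291),(346,378),(306,378)],87)))
print('basin',b(A([(327,107)],36)))"
```

```text
fig [-1.1 -1.4] head [-1.6 -0.6]
ped [3.  0.2]
bench [-88.2 -95.1]
ob [89.3 95.1]
arch [ -0.4 -93.2]
basin [ 0.6 95.8]
```

All within tolerance; nothing touching the robot.

```bash
python3 -c "
from h import *
print(robot.close_job())"
```

```text
the job is handed in; nothing more can be done
None
```

I've handed the job in. All four pieces stand upright on the board; my last look put the figure about 4 mm from the pedestal's centre and the rest within about 3 mm of their marks. The robot was clear of everything, and I saw no sign of the jar or bust being touched. The hand-in gave back no verdict.

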